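# Nest the jeweller's steel cups in the bench tray

## Robot

A 6-joint arm with a two-finger parallel gripper is mounted at the origin on the work surface. World frame = base frame: x ahead of the robot, y to its left, z up, the work surface at z = 0. Lengths are in m, angles in degrees, forces in N, time in s.
With the tool pointing down it reaches from about 0.375 to 0.9 m from the base axis. Payload 3.1 kg.
Tool frame: the origin (TCP) lies between the finger pads; the fingertips stand 11 mm ahead of it and the grasp point (between the pads) lies 8 mm behind it; z points along the fingers, y is the line along which they close (so a half turn about z gives the same grasp; the last joint's range is limited). The gripper opens to 87 mm and grips with 3 to 60 N. Pads are 19 mm wide; open, the fingers measure 117 mm over their backs; the gripper's body (75 mm by 190 mm) begins 51 mm behind the grasp point.
Start: joints at [-85.285, 30.224, 82.088, -0, 67.689, -10.227], TCP at [0.161, -0.604, 0.234] pointing down, gripper open.
Joint ranges: [-176.69, 176.69], [-43.24, 126.21], [12.49, 139.97], [-82, 262], [0, 151.66], [-163.58, 163.58]. Speed limits (degrees/s): [159.86, 159.86, 180, 180, 180, 180].

## Interface

Orientations are given as a 3x3 rotation matrix whose columns are the frame's x, y, z axes.
In Python, from rig import bot, viewer, workorder, models gives the robot as it stands.
- The arm moves only by the shell command python3 -m jog 'ROWS'. ROWS is JSON, a list of rows, each a list of 7 numbers: the opening, from 0 (shut) to 1 (fully open), then the shift along the tool's x, y, z in m, then the turn, a rotation vector about the tool's x, y, z in degrees. In form: [[claw, x, y, z, ax, ay, az], ...]. A call has 1 to 20 rows; each row is the pose to reach, as a shift and turn from the pose commanded when the call began, along the tool's axes at that moment; what a row does not reach only later rows make up. A row lasts 1/8 s, in which the tool goes at most 62.5 mm and 10.7 degrees, less where a joint would pass 70% of its speed; a pose out of reach is approached as far as the arm can. A call with a gripper value outside its range is refused whole. The fingers move at their own pace and stop on an object; the grip force is fixed at half the most. Time passes only in rows, so rows that repeat a pose let the fingers close. It gives the time, the measured TCP pose, the force, the opening and the grip force at its end, in the units of the state.
- bot.read_state(): the state, without advancing time (a new reading comes with each control period).
- viewer.capture(name): name is "scene" or "side" or "wrist"; returns (picture, depth): 400x640x3 uint8, blue, green, red; 400x640 float32, m along the optical axis (not along the pixel's ray), 0 where there is no reading.
- viewer.camera_info(name): a dict with "fx", "fy", "cx", "cy" (pixels), "world_to_cam" (4x4, takes a point from world to camera coordinates). Camera axes: x right, y down, z forward; pixel columns grow to the right and rows downward; lengths in m; the calibration is good to about 2 mm. A picture is of the moment at which its call begins: read the wrist's pose just before it. camera_info takes no time and is no camera call; for the wrist camera it gives the pose at the moment of the call.
- workorder.hand_in(): hands the job in; it is judged then, once.
Trained networks look in the newest picture that a camera, given by its name, has taken for a name from the list of things; names that differ only in an ending like _2 or _b are one class to them, and where a whole thing is asked for, a point or a joint stands for the part that bears it (a point fixed in the world has none). Each returns a list of dicts, best first, with "p" (0 to 1); they miss things now and then, are a little off and sometimes report something else, mostly with a low value. They report only what shows in the picture. A call takes as long as a camera call.
- models.outline_of(camera, thing): "mask" (400x640 bool, what is visible of it).
- models.tip_of(camera, thing): "xyz" ([x, y, z] in m, in world coordinates, good to about 4 mm: a listed point, or the origin of a listed thing).
The state is a dict: "time_s": time; "joint_positions": joint angles; "qvel": joint speeds; "tau": joint torques, N m; "position": TCP position; "tcp_rot": TCP orientation; "force": force on the tool from outside, world axes, zero at the start; "moment": the same for the moment, N m; "opening": opening from 0.0 (shut) to 1.0 (fully open); "grasp_force": force on a finger pad.
Only numpy, scipy, OpenCV 4.12 (cv2) and the standard library are available. Lean on these libraries where they do the work, as an engineer would, in place of code of your own. Each camera call takes 0.05 s, during which the arm holds its last target. There are 200 camera calls.

## Task

Put the set of three steel cups away as one upright stack in the big round well of the wooden tray: the largest cup fully down in the well (the middle-sized one is standing there now), the middle one inside it and the smallest inside that, each right down on the floor of the next. Set the cups down gently, without dropping or forcing them, and leave the sign, the graver stand, the tin and the ring box standing where they are.

Things in the scene. Friction and masses are not known exactly. Their poses are not given: they have to be found in the camera images.
- cup_large: The largest plain round steel cup, open at the top, walls almost straight. Outer diameter 62 mm at the foot, 66 mm at the rim; inside 58 mm at the floor, 60 mm at the rim. Height 48 mm, inner floor 17 mm above the underside, wall 3 mm. About 220 g. Origin: centre of the underside, z up its axis. Stands on one of the two round leather pads.
- cup_middle: The middle-sized plain round steel cup, open at the top, walls almost straight. Outer diameter 51 mm at the foot, 55 mm at the rim; inside 47 mm at the floor, 49 mm at the rim. Height 48 mm, inner floor 17 mm above the underside, wall 3 mm. About 160 g. Origin: centre of the underside, z up its axis. Starts in the big well of the tray. Nested, it rises 17 mm above the outer rim.
- cup_small: The smallest plain round steel cup, open at the top, walls almost straight. Outer diameter 40 mm at the foot, 44 mm at the rim. Height 48 mm, inner floor 17 mm above the underside, wall 3 mm. About 110 g. Origin: centre of the underside, z up its axis. Stands on the other leather pad. Nested, it rises 17 mm above the outer rim.
- tray: Fixed brown wooden tray block 200 x 100 x 26 mm with two round wells 12 mm deep: the big one (69 mm, edge bevelled 3 mm) centred 45 mm from the middle towards the block's -x end, a smaller unused one (45 mm) 50 mm from the middle towards its +x end. Origin: centre of the underside; x along the length, z up. It may lie at any yaw.
- well (a point): Centre of the floor of the big 69 mm well of the tray, 14 mm above the table and 12 mm below the tray's top.
- pad_left: Fixed round leather pad, 84 mm across, 3 mm thick, at the robot's left; a cup stands on it. Origin: centre of the underside.
- pad_right: The same kind of pad at the robot's right.
- sign: Bystander: small blank table sign, 62 x 42 mm panel on a brass post with a round brass foot 56 mm across; 114 mm tall. Origin: centre of the underside; the panel runs along y. Two bystanders stand by each pad, with their centres about 78 mm from the pad's centre.
- graver_stand: Bystander: round dark wooden block 62 mm across and 42 mm tall holding four upright gravers with wooden mushroom handles; 107 mm tall in all. Origin: centre of the underside.
- tin: Bystander: closed round brass tin, 62 mm across, 36 mm tall. Origin: centre of the underside.
- ring_box: Bystander: dark red ring box 48 x 42 mm, 40 mm tall. Origin: centre of the underside.

How it is judged:
By the outcome, as a careful person would: the job done as asked, in the order asked, and still so for the second after the job is handed in, with the robot touching nothing.
It also fails if it takes over 69 s, if anything falls off the work surface, if the arm or the gripper's body presses on something with over 40 N, if the wrist force passes 120 N, or if a joint passes its speed limit or range.

## Working session

There is one attempt and no reset: what is moved stays moved. The work goes in short steps, Python scripts to look and compute and a shell command to move; the robot and the scene stay as the last step left them, time stands still between calls to the robot, and variables do not carry over. Pictures are saved under pics/ and viewed, at most 10 in all, crops included, and the job is handed in when it is done.

```bash
mkdir -p pics; ls; cat > h.py <<'E'
import numpy as np, cv2
from rig import bot, viewer, workorder, models
def cloud(cam, mask=None):
    im,d=viewer.capture(cam); K=viewer.camera_info(cam)
    v,u=np.mgrid[:400,:640]
    P=np.stack([(u-K['cx'])/K['fx']*d,(v-K['cy'])/K['fy']*d,d],-1)
    T=np.linalg.inv(K['world_to_cam'])
    W=P@T[:3,:3].T+T[:3,3]; W[d==0]=np.nan
    return im,W
E
python3 - <<'E'
from h import *
ims=[]
for c in ["scene","side"]:
    im,W=cloud(c); cv2.imwrite(f'pics/{c}0.png',im)
    for t in ["cup_large","cup_middle","cup_small","tray","well","pad_left","pad_right","sign","graver_stand","tin","ring_box"]:
        r=models.tip_of(c,t); print(c,t,[(np.round(x['xyz'],3).tolist(),round(x['p'],2)) for x in r[:2]])
s=bot.read_state(); print(s)
E
```

```text
pics
scene cup_large [([0.556, -0.312, 0.004], 0.91), ([0.56, 0.308, 0.005], 0.27)]
scene cup_middle [([0.587, 0.06, 0.011], 0.59), ([0.558, 0.307, 0.008], 0.47)]
scene cup_small [([0.56, 0.308, 0.006], 0.87)]
scene tray [([0.594, 0.013, 0.0], 0.77)]
scene well [([0.587, 0.061, 0.015], 0.83)]
scene pad_left [([0.557, 0.308, 0.004], 0.8), ([0.587, 0.059, 0.013], 0.42)]
scene pad_right [([0.56, -0.313, 0.0], 0.74)]
scene sign [([0.628, -0.343, -0.002], 0.64), ([0.59, 0.062, 0.015], 0.56)]
scene graver_stand [([0.613, 0.367, 0.002], 0.75), ([0.564, 0.305, 0.004], 0.48)]
scene tin [([0.496, -0.362, 0.004], 0.62)]
scene ring_box [([0.478, 0.322, 0.0], 0.85)]
side cup_large [([0.558, -0.31, 0.0], 0.69)]
side cup_middle [([0.588, 0.059, 0.011], 0.97)]
side cup_small [([0.557, 0.304, 0.0], 0.87)]
side tray [([0.596, 0.011, -0.002], 0.75)]
side well [([0.592, 0.058, 0.015], 0.74)]
side pad_left [([0.559, 0.307, -0.003], 0.69), ([0.48, 0.322, 0.001], 0.42)]
side pad_right [([0.561, -0.314, -0.002], 0.57)]
side sign [([0.635, -0.346, -0.004], 0.64), ([0.556, 0.308, 0.0], 0.25)]
side graver_stan
[... 249 characters left out ...]
340122e-04,
        6.76905502e+01, -1.02282061e+01]), 'qvel': array([ 0.08341815,  0.07663488,  0.06910856,  0.01749373, -0.02606024,
       -0.0631045 ]), 'tau': array([-4.86884019e-04, -4.40024364e+01, -1.76982468e+01,  6.35153591e-02,
        5.04210731e-02, -3.04821086e-06]), 'position': array([ 0.16119647, -0.60382361,  0.23354728]), 'tcp_rot': array([[ 9.66178237e-01,  2.57875193e-01,  1.22991756e-05],
       [ 2.57875192e-01, -9.66178236e-01,  3.48021206e-05],
       [ 2.08577993e-05, -3.04533992e-05, -9.99999999e-01]]), 'force': array([-0.71460976, -0.76896716,  0.34246057]), 'moment': array([ 0.0377156 , -0.01803849, -0.01446781]), 'grasp_force': 0.0, 'opening': 1.0024502742248274}
```

```bash
cat >> h.py <<'E'
from scipy.optimize import least_squares
def rim(W,c,R,ztop,dz=.003,band=.008):
    "fit centre of known-radius (mid-wall) rim circle near c"
    P=W.reshape(-1,3); P=P[np.isfinite(P[:,0])]
    r=np.hypot(P[:,0]-c[0],P[:,1]-c[1])
    P=P[(abs(r-R)<band)&(abs(P[:,2]-ztop)<dz)]
    f=lambda q:np.hypot(P[:,0]-q[0],P[:,1]-q[1])-R
    s=least_squares(f,c[:2],loss='soft_l1',f_scale=.001)
    return s.x,len(P),np.median(P[:,2]),np.median(f(s.x))
E
python3 - <<'E'
from h import *
for c in ["scene","side"]:
    im,W=cloud(c)
    for n,p,R,z in [("L",(.557,-.311),.0315,.051),("M",(.588,.06),.026,.062),("S",(.558,.307),.0205,.051)]:
        print(c,n,rim(W,p,R,z))
    if c=="scene":
        for n,lo,hi in [("sign",(.58,-.42),.07),("grav",(.55,.32),.07)]:
            Q=W.reshape(-1,3); m=(Q[:,2]>.07)&(Q[:,2]<.13)&(Q[:,0]>lo[0])&(Q[:,0]<.72)&(abs(Q[:,1]-lo[1]-.06)<.08); print(n,m.sum(),Q[m].min(0) if m.any() else 0,Q[m].max(0) if m.any() else 0)
E
```

```text
scene L (array([ 0.55743952, -0.31426601]), 169, np.float64(0.051948098868985326), np.float64(-0.0003436024099505129))
scene M (array([0.58875841, 0.05812998]), 126, np.float64(0.06281206647611953), np.float64(-9.508229283973837e-05))
scene S (array([0.55951077, 0.30510361]), 76, np.float64(0.051737202086817646), np.float64(-0.0007051977025391461))
sign 375 [ 0.5992886  -0.35427402  0.07182902] [ 0.6597068  -0.33155686  0.11854869]
grav 205 [0.58817212 0.34271263 0.0700367 ] [0.63064089 0.3881496  0.11077134]
side L (array([ 0.55823014, -0.31155052]), 74, np.float64(0.05060044582473419), np.float64(2.494213629846559e-05))
side M (array([0.5887962 , 0.06149634]), 111, np.float64(0.06145697226801328), np.float64(-0.00043220024527487397))
side S (array([0.55895048, 0.30815446]), 159, np.float64(0.05081717487077397), np.float64(-0.00013972480237629467))
```

View pics/scene0.png

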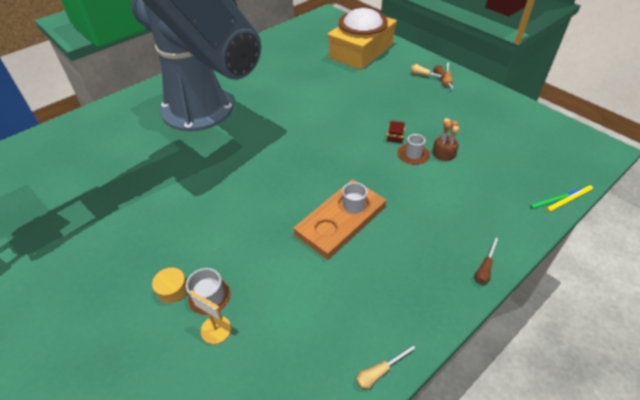

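View pics/side0.png

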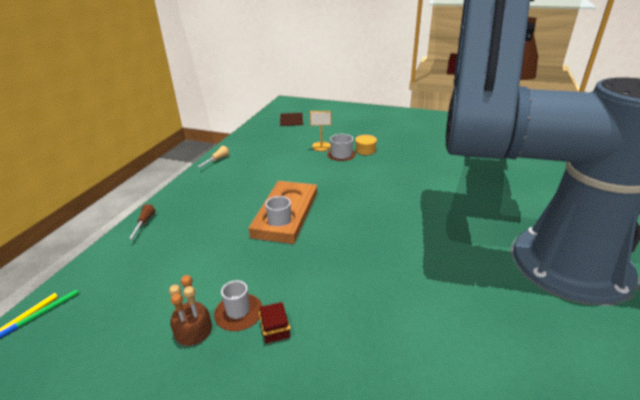

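```bash
python3 -m jog '[[0.8,0.58,-0.53,0.06,0,0,15],[0.8,0.58,-0.53,0.06,0,0,15],[0.8,0.58,-0.53,0.06,0,0,15],[0.8,0.58,-0.53,0.06,0,0,15],[0.8,0.58,-0.53,0.06,0,0,15],[0.8,0.58,-0.53,0.06,0,0,15],[0.8,0.58,-0.53,0.06,0,0,15],[0.8,0.58,-0.53,0.06,0,0,15],[0.8,0.58,-0.53,0.06,0,0,15],[0.8,0.58,-0.53,0.06,0,0,15],[0.8,0.58,-0.53,0.06,0,0,15],[0.8,0.58,-0.53,0.06,0,0,15],[0.8,0.58,-0.53,0.06,0,0,15],[0.8,0.58,-0.53,0.06,0,0,15],[0.8,0.585,-0.53,0.06,0,0,15]]'
python3 - <<'E'
from h import *
s=bot.read_state();print(s['time_s'],s['position'],s['tcp_rot'].round(3).tolist())
im,W=cloud("wrist"); cv2.imwrite('pics/w1.png',im)
print(rim(W,(.5888,.0598),.026,.062,dz=.005))
for t in ["well","cup_middle"]: print(t,[(x['xyz'],x['p']) for x in models.tip_of("wrist",t)[:2]])
E
```

```text
time_s: 3.18
position: [0.589, 0.0588, 0.1734]
tcp_rot: [[1.0, -0.001, -0.001], [-0.001, -1.0, -0.0], [-0.001, 0.0, -1.0]]
force: [0.7, -0.2, 0.1]
opening: 0.8
grasp_force: 0.0
3.175 [0.5890243  0.05882725 0.17335839] [[1.0, -0.001, -0.001], [-0.001, -1.0, -0.0], [-0.001, 0.0, -1.0]]
(array([0.59005628, 0.05755138]), 979, np.float64(0.062464135139495), np.float64(-0.0005959320613183119))
well []
cup_middle [([0.5891, 0.0568, 0.0116], 0.77)]
```

View pics/w1.png

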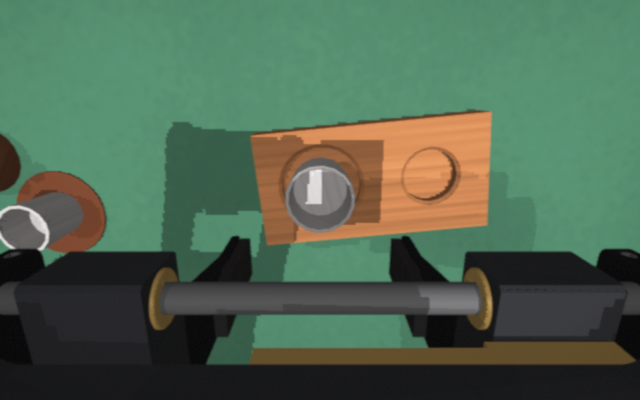

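```bash
python3 -m jog '[[0.8,0,0,0.05,0,0,0],[0.8,0,0,0.09,0,0,0],[0.8,0,0,0.11,0,0,0],[0.8,0,0,0.115,0,0,0],[0.5,0,0,0.115,0,0,0],[0.5,0,0,0.115,0,0,0],[0.5,0,0,0.115,0,0,0],[0.5,0,0,0.115,0,0,0],[0.5,0,0,0.115,0,0,0],[0.5,0,0,0.105,0,0,0],[0.5,0,0,0.08,0,0,0],[0.5,0,0,0.05,0,0,0],[0.5,0,0,0.05,0,0,0]]'
```

```text
time_s: 4.95
position: [0.5914, 0.0591, 0.1258]
tcp_rot: [[1.0, -0.001, 0.005], [-0.001, -1.0, -0.0], [0.005, 0.0, -1.0]]
force: [0.5, 0.1, -1.9]
opening: 0.606
grasp_force: 30.0
```

```bash
python3 -m jog '[[0.5,-0.03,0,0,0,0,0],[0.5,-0.08,0,0,0,0,0],[0.5,-0.12,0,0,0,0,0],[0.5,-0.135,0,0.01,0,0,0],[0.5,-0.135,0,0.04,0,0,0],[0.5,-0.135,0,0.065,0,0,0],[0.5,-0.135,0,0.072,0,0,0],[0.5,-0.135,0,0.075,0,0,0],[0.5,-0.135,0,0.075,0,0,0]]'
python3 -c "
from h import *
s=bot.read_state();print(s['position'],s['force'])"
```

```text
time_s: 6.08
position: [0.455, 0.0592, 0.0488]
tcp_rot: [[1.0, -0.001, 0.001], [-0.001, -1.0, -0.0], [0.001, 0.0, -1.0]]
force: [-0.6, -0.5, -2.0]
opening: 0.609
grasp_force: 30.0
[0.45500391 0.05921397 0.04878752] [-0.56743878 -0.49584663 -1.96402938]
```

```bash
python3 -m jog '[[0.5,0,0,0.002,0,0,0],[0.5,0,0,0.003,0,0,0],[0.5,0,0,0.004,0,0,0],[0.5,0,0,0.004,0,0,0]]'
```

```text
time_s: 6.58
position: [0.455, 0.0592, 0.0458]
tcp_rot: [[1.0, -0.001, 0.001], [-0.001, -1.0, -0.0], [0.001, 0.0, -1.0]]
force: [-1.6, 0.4, 8.6]
opening: 0.604
grasp_force: 30.0
```

```bash
python3 -m jog '[[0.95,0,0,0.003,0,0,0],[0.95,0,0,0.003,0,0,0],[0.95,0,0,0.003,0,0,0],[0.95,0,0,-0.03,0,0,0],[0.95,0,0,-0.08,0,0,0],[0.95,0.03,0.05,-0.13,0,0,3],[0.95,0.05,0.10,-0.13,0,0,6],[0.95,0.06,0.16,-0.13,0,0,10],[0.95,0.08,0.22,-0.13,0,0,10],[0.95,0.09,0.28,-0.13,0,0,10],[0.95,0.103,0.33,-0.13,0,0,10],[0.95,0.103,0.36,-0.13,0,0,10],[0.95,0.103,0.372,-0.13,0,0,10],[0.95,0.103,0.372,-0.13,0,0,10]]'
python3 - <<'E'
from h import *
s=bot.read_state();print(s['time_s'],s['position'],s['tcp_rot'].round(3).tolist())
im,W=cloud("wrist"); cv2.imwrite('pics/w2.png',im)
print('L',rim(W,(.5578,-.3129),.0315,.051,dz=.005))
for t in ["cup_large"]: print(t,[(x['xyz'],x['p']) for x in models.tip_of("wrist",t)[:2]])
Q=W.reshape(-1,3); m=(Q[:,2]>.07)&(Q[:,2]<.118)&(Q[:,0]>.58)&(Q[:,0]<.68)&(Q[:,1]<-.29)&(Q[:,1]>-.42)
print('sign',m.sum(),np.percentile(Q[m],[1,99],axis=0) if m.any() else 0)
for c in ["scene","side"]:
    im,W=cloud(c); cv2.imwrite(f'pics/{c}2.png',im)
    print(c,[(x['xyz'],x['p']) for x in models.tip_of(c,"well")[:2]])
    print(c,'M',rim(W,(.455,.0592),.026,.048))
    Q=W.reshape(-1,3); Q=Q[np.isfinite(Q[:,0])]
    r=np.hypot(Q[:,0]-.589,Q[:,1]-.06)
    F=Q[(r<.045)&(abs(Q[:,2]-.014)<.004)]; print('floor n',len(F),F.min(0),F.max(0))
    np.save(f'pics/{c}2.npy',W)
E
```

```text
time_s: 8.32
position: [0.5569, -0.3126, 0.1741]
tcp_rot: [[0.984, -0.175, -0.001], [-0.175, -0.984, 0.001], [-0.001, -0.001, -1.0]]
force: [0.3, 0.3, -0.6]
opening: 0.948
grasp_force: 0.0
8.325 [ 0.5568535  -0.31259167  0.17407784] [[0.984, -0.175, -0.001], [-0.175, -0.984, 0.001], [-0.001, -0.001, -1.0]]
L (array([ 0.55739779, -0.31420664]), 1102, np.float64(0.051253589433133545), np.float64(-0.00064217165488086))
cup_large [([0.559, -0.3151, 0.0023], 0.81)]
sign 1552 [[ 0.60041605 -0.35285476  0.0785681 ]
 [ 0.65738825 -0.33170889  0.11584676]]
scene [([0.4786, 0.3238, 0.0005], 0.37)]
scene M (array([0.45300305, 0.05834873]), 107, np.float64(0.0486484373265319), np.float64(-0.00021127410807541408))
floor n 425 [0.55462597 0.0305468  0.01139961] [0.61766373 0.09274437 0.01799585]
side [([0.5922, 0.0572, 0.0136], 0.77)]
side M (array([0.45307481, 0.06118069]), 119, np.float64(0.047422963257390593), np.float64(-0.00012474664412866557))
floor n 372 [0.56087135 0.02337065 0.01126936] [0.6261009  0.08196996 0.01782075]
```

View pics/w2.png

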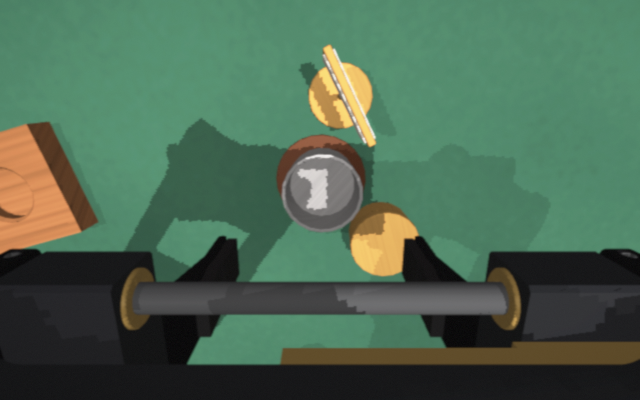

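```bash
python3 -m jog '[[0.95,0.001,0.001,0.05,0,0,0],[0.95,0.001,0.001,0.095,0,0,0],[0.95,0.001,0.001,0.12,0,0,0],[0.95,0.001,0.001,0.128,0,0,0],[0.95,0.001,0.001,0.128,0,0,0],[0.6,0.001,0.001,0.128,0,0,0],[0.6,0.001,0.001,0.128,0,0,0],[0.6,0.001,0.001,0.128,0,0,0],[0.6,0.001,0.001,0.128,0,0,0],[0.6,0.001,0.001,0.128,0,0,0]]'
cat > well.py <<'E'
from h import *
for c in ["scene","side"]:
    W=np.load(f'pics/{c}2.npy'); K=viewer.camera_info(c)
    im=cv2.imread(f'pics/{c}2.png')
    uv=K['world_to_cam']@np.array([.589,.06,.026,1]); u=int(K['fx']*uv[0]/uv[2]+K['cx']); v=int(K['fy']*uv[1]/uv[2]+K['cy'])
    cv2.imwrite(f'pics/{c}2c.png',cv2.resize(im[v-50:v+50,u-60:u+60],None,fx=4,fy=4,interpolation=cv2.INTER_CUBIC))
    Q=W.reshape(-1,3);Q=Q[np.isfinite(Q[:,0])]
    r=np.hypot(Q[:,0]-.589,Q[:,1]-.06)
    Q=Q[(Q[:,2]>.005)&(Q[:,2]<.03)&(r<.055)]
    # depth map residual: classify top / floor, fit circle separating (r=.036)
    top=Q[Q[:,2]>.0235]; low=Q[Q[:,2]<.0195]
    def cost(q):
        a=.0375-np.hypot(top[:,0]-q[0],top[:,1]-q[1]); b=np.hypot(low[:,0]-q[0],low[:,1]-q[1])-.0345
        return np.r_[np.clip(a,0,None),np.clip(b,0,None)]
    g=[(np.minimum(cost((x,y)),.004).sum(),x,y) for x in np.arange(.58,.60,.0005) for y in np.arange(.05,.07,.0005)]
    g.sort(); print(c,len(top),len(low),g[0],np.mean(g[:25],axis=0)[1:], 'top z',np.median(top[:,2]),'floor z',np.median(low[:,2]))
E
python3 well.py; python3 -c "
import cv2,numpy as np
cv2.imwrite('pics/wc.png',np.vstack([cv2.imread('pics/%s2c.png'%c)[:290] for c in('scene','side')]))"
```

```text
time_s: 9.88
position: [0.5587, -0.3144, 0.0477]
tcp_rot: [[0.985, -0.175, 0.001], [-0.175, -0.985, -0.001], [0.002, 0.001, -1.0]]
force: [0.3, 1.3, 5.4]
opening: 0.737
grasp_force: 29.5
scene 742 528 (np.float64(0.4007603509240407), np.float64(0.5894999999999989), np.float64(0.05750000000000001)) [0.58952 0.0577 ] top z 0.027767356616213268 floor z 0.016150709211053438
side 670 480 (np.float64(0.5249315578389817), np.float64(0.5899999999999989), np.float64(0.05900000000000001)) [0.5902  0.05898] top z 0.026338768892460673 floor z 0.014566517946340285
```

View pics/wc.png

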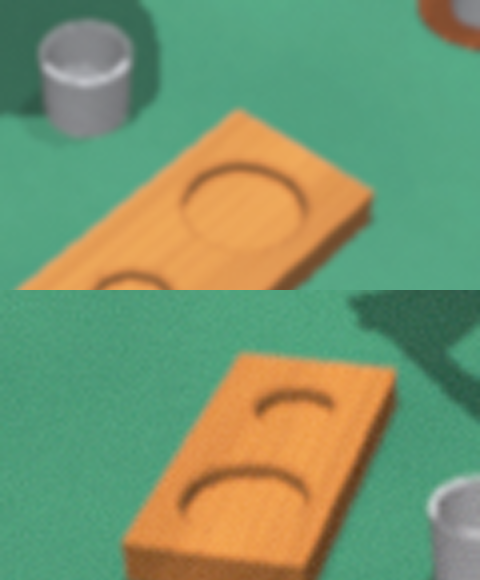

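```bash
python3 -m jog '[[0.6,0,0,-0.02,0,0,0],[0.6,0,0,-0.06,0,0,0],[0.6,0,0,-0.08,0,0,0],[0.6,-0.003,-0.03,-0.08,0,0,0],[0.6,-0.008,-0.08,-0.08,0,0,0],[0.6,-0.013,-0.135,-0.08,0,0,0],[0.6,-0.018,-0.19,-0.08,0,0,0],[0.6,-0.023,-0.245,-0.08,0,0,0],[0.6,-0.028,-0.30,-0.08,0,0,0],[0.6,-0.032,-0.345,-0.08,0,0,0],[0.6,-0.034,-0.367,-0.07,0,0,0],[0.6,-0.034,-0.372,-0.06,0,0,0],[0.6,-0.034,-0.372,-0.055,0,0,0],[0.6,-0.034,-0.372,-0.055,0,0,0],[0.6,-0.034,-0.372,-0.055,0,0,0]]'
python3 - <<'E'
from h import *
s=bot.read_state();print(s['time_s'],s['position']); b=s['position']
for c in ["scene","side"]:
    im,W=cloud(c); cv2.imwrite(f'pics/{c}3.png',im)
    print(c,rim(W,b[:2],.0315,b[2]+.0035,dz=.004), rim(W,b[:2],.0325,b[2]-.012,dz=.012))
E
```

```text
time_s: 11.75
position: [0.5899, 0.057, 0.1017]
tcp_rot: [[0.984, -0.176, 0.0], [-0.176, -0.984, -0.0], [0.0, 0.0, -1.0]]
force: [-0.0, 0.6, -1.0]
opening: 0.737
grasp_force: 29.6
11.75 [0.58992041 0.05699038 0.10173251]
scene (array([0.58852376, 0.05631289]), 138, np.float64(0.10575896139037094), np.float64(-0.00021325296567335436)) (array([0.58695696, 0.05501169]), 337, np.float64(0.09021761953147833), np.float64(-0.001177539871625978))
side (array([0.58833346, 0.05953689]), 134, np.float64(0.10496888542563945), np.float64(-6.407033145235455e-05)) (array([0.59006141, 0.06054212]), 426, np.float64(0.08998680706132275), np.float64(-0.001085209713795103))
```

```bash
python3 -m jog '[[0.6,0.001,-0.001,0.01,0,0,0],[0.6,0.001,-0.001,0.022,0,0,0],[0.6,0.001,-0.001,0.028,0,0,0],[0.6,0.001,-0.001,0.031,0,0,0],[0.6,0.001,-0.001,0.034,0,0,0],[0.6,0.001,-0.001,0.036,0,0,0],[0.6,0.001,-0.001,0.036,0,0,0]]'
```

```text
time_s: 12.72
position: [0.5909, 0.059, 0.0656]
tcp_rot: [[0.985, -0.175, 0.0], [-0.175, -0.985, -0.0], [0.0, -0.0, -1.0]]
force: [0.4, 0.1, -1.2]
opening: 0.733
grasp_force: 29.6
```

No contact; the cup is about 5 mm into the well. Continue.

```bash
python3 -m jog '[[0.6,0,0,0.002,0,0,0],[0.6,0,0,0.004,0,0,0],[0.6,0,0,0.005,0,0,0],[0.6,0,0,0.006,0,0,0],[0.6,0,0,0.006,0,0,0]]'
```

```text
time_s: 13.35
position: [0.5908, 0.059, 0.0595]
tcp_rot: [[0.985, -0.175, -0.0], [-0.175, -0.985, 0.0], [-0.0, -0.0, -1.0]]
force: [0.7, -0.2, -1.4]
opening: 0.736
grasp_force: 29.6
```

```bash
python3 -m jog '[[0.6,0,0,0.001,0,0,0],[0.6,0,0,0.002,0,0,0],[0.6,0,0,0.002,0,0,0]]'
```

```text
time_s: 13.72
position: [0.5909, 0.059, 0.0587]
tcp_rot: [[0.985, -0.175, 0.001], [-0.175, -0.985, -0.0], [0.001, 0.0, -1.0]]
force: [-2.1, 0.8, 5.6]
opening: 0.737
grasp_force: 29.5
```

```bash
python3 -m jog '[[0.9,0,0,0.001,0,0,0],[0.9,0,0,0.001,0,0,0],[0.9,0,0,0.001,0,0,0],[0.9,0,0,-0.02,0,0,0],[0.9,0,0,-0.06,0,0,0],[0.8,-0.04,0.007,-0.07,0,0,-3],[0.8,-0.09,0.015,-0.07,0,0,-8],[0.8,-0.125,0.021,-0.07,0,0,-10],[0.8,-0.1355,0.0235,-0.06,0,0,-10],[0.8,-0.1355,0.0235,-0.05,0,0,-10],[0.8,-0.1355,0.0235,-0.05,0,0,-10]]'
python3 - <<'E'
from h import *
s=bot.read_state();print(s['time_s'],s['position'])
for c in ["scene","side"]:
    im,W=cloud(c); cv2.imwrite(f'pics/{c}4.png',im)
    print(c,'L',rim(W,(.59,.058),.0315,.062),'M',rim(W,(.453,.0592),.026,.048))
E
```

```text
time_s: 15.1
position: [0.454, 0.0594, 0.1069]
tcp_rot: [[1.0, -0.001, -0.0], [-0.001, -1.0, 0.0], [-0.0, -0.0, -1.0]]
force: [-0.4, 0.4, 0.0]
opening: 0.799
grasp_force: 0.0
15.1 [0.45401527 0.05939939 0.10689918]
scene L (array([0.58969679, 0.05855348]), 150, np.float64(0.06258738288317728), np.float64(-0.00020557415343781457)) M (array([0.45300766, 0.05858966]), 97, np.float64(0.048642577266410525), np.float64(-0.0005513168159832285))
side L (array([0.58937983, 0.06149461]), 144, np.float64(0.061635513263281066), np.float64(-0.00034665466639302416)) M (array([0.45318961, 0.06117398]), 120, np.float64(0.047541670344073306), np.float64(-0.00015500515573436263))
```

```bash
python3 -m jog '[[0.8,-0.001,0,0.03,0,0,0],[0.8,-0.001,0,0.052,0,0,0],[0.8,-0.001,0,0.0615,0,0,0],[0.8,-0.001,0,0.0615,0,0,0],[0.5,-0.001,0,0.0615,0,0,0],[0.5,-0.001,0,0.0615,0,0,0],[0.5,-0.001,0,0.0615,0,0,0],[0.5,-0.001,0,0.0615,0,0,0],[0.5,-0.001,0,0.0615,0,0,0],[0.5,-0.001,0,0.05,0,0,0],[0.5,-0.001,0,0.01,0,0,0],[0.5,-0.001,0,-0.03,0,0,0],[0.5,0.03,0,-0.03,0,0,0],[0.5,0.08,0,-0.03,0,0,0],[0.5,0.12,0,-0.03,0,0,0],[0.5,0.1355,0,-0.03,0,0,0],[0.5,0.1355,0,-0.02,0,0,0],[0.5,0.1355,0,-0.02,0,0,0]]'
python3 - <<'E'
from h import *
s=bot.read_state();print(s['time_s'],s['position']); b=s['position']
for c in ["scene","side"]:
    im,W=cloud(c); cv2.imwrite(f'pics/{c}5.png',im)
    print(c,'M',rim(W,b[:2],.026,b[2]+.0025))
E
```

```text
time_s: 17.45
position: [0.586, 0.0596, 0.1261]
tcp_rot: [[1.0, -0.001, -0.005], [-0.001, -1.0, 0.0], [-0.005, -0.0, -1.0]]
force: [-0.7, 0.2, -1.9]
opening: 0.605
grasp_force: 30.0
17.45 [0.58598464 0.05962998 0.12612073]
scene M (array([0.58584828, 0.05922969]), 84, np.float64(0.12832408881840945), np.float64(0.0001624050289319775))
side M (array([0.58659294, 0.061193  ]), 75, np.float64(0.12804110206111258), np.float64(8.987913506504006e-05))
```

```bash
python3 -m jog '[[0.5,0,0,0.008,0,0,0],[0.5,0,0,0.012,0,0,0],[0.5,0,0,0.012,0,0,0],[0.5,0,0,0.012,0,0,0]]'
python3 - <<'E'
from h import *
s=bot.read_state();print(s['time_s'],s['position']); b=s['position']
for c in ["scene","side"]:
    im,W=cloud(c); cv2.imwrite(f'pics/{c}5.png',im)
    print(c,'M',rim(W,b[:2],.026,b[2]+.0025))
E
```

```text
time_s: 18.05
position: [0.5889, 0.0594, 0.1156]
tcp_rot: [[1.0, -0.001, 0.0], [-0.001, -1.0, -0.0], [0.0, 0.0, -1.0]]
force: [0.4, 0.1, -1.8]
opening: 0.602
grasp_force: 30.0
18.05 [0.58888353 0.05937999 0.11558803]
scene M (array([0.58890345, 0.05896877]), 81, np.float64(0.11795634181903047), np.float64(0.0003091619643246571))
side M (array([0.58910487, 0.06081096]), 79, np.float64(0.11714640477319516), np.float64(0.00018313664906388985))
```

```bash
python3 -m jog '[[0.5,0.001,0,0.008,0,0,0],[0.5,0.001,0,0.017,0,0,0],[0.5,0.001,0,0.025,0,0,0],[0.5,0.001,0,0.031,0,0,0],[0.5,0.001,0,0.034,0,0,0],[0.5,0.001,0,0.036,0,0,0],[0.5,0.001,0,0.036,0,0,0]]'
```

```text
time_s: 19.02
position: [0.5899, 0.0594, 0.0796]
tcp_rot: [[1.0, -0.001, 0.0], [-0.001, -1.0, -0.0], [0.0, 0.0, -1.0]]
force: [0.5, -0.2, -1.3]
opening: 0.605
grasp_force: 30.0
```

```bash
python3 -m jog '[[0.5,0,0,0.001,0,0,0],[0.5,0,0,0.002,0,0,0],[0.5,0,0,0.002,0,0,0]]'
```

```text
time_s: 19.4
position: [0.5899, 0.0594, 0.0777]
tcp_rot: [[1.0, -0.001, 0.0], [-0.001, -1.0, -0.0], [0.0, 0.0, -1.0]]
force: [-0.2, -0.5, -0.4]
opening: 0.609
grasp_force: 30.0
```

```bash
python3 -m jog '[[0.5,0,0,0.001,0,0,0],[0.5,0,0,0.002,0,0,0],[0.5,0,0,0.002,0,0,0]]'
```

```text
time_s: 19.77
position: [0.59, 0.0594, 0.0777]
tcp_rot: [[1.0, -0.001, 0.001], [-0.001, -1.0, -0.0], [0.001, 0.0, -1.0]]
force: [-3.1, -0.0, 11.7]
opening: 0.608
grasp_force: 30.0
```

```bash
python3 -m jog '[[0.8,0,0,0.001,0,0,0],[0.8,0,0,0.001,0,0,0],[0.8,0,0,0.001,0,0,0],[0.8,0,0,-0.02,0,0,0],[0.8,0,0,-0.06,0,0,0],[0.7,0,-0.03,-0.09,0,0,-5],[0.7,-0.01,-0.08,-0.1,0,0,-14],[0.7,-0.015,-0.13,-0.1,0,0,-22],[0.7,-0.02,-0.18,-0.1,0,0,-30],[0.7,-0.031,-0.225,-0.1,0,0,-35],[0.7,-0.031,-0.2475,-0.1,0,0,-35],[0.7,-0.031,-0.2475,-0.1,0,0,-35],[0.7,-0.031,-0.2475,-0.1,0,0,-35]]'
python3 - <<'E'
from h import *
s=bot.read_state();print(s['time_s'],s['position'])
im,W=cloud("wrist"); cv2.imwrite('pics/w6.png',im)
print('S wrist',rim(W,(.559,.3066),.0205,.051,dz=.005))
for c in ["scene","side"]:
    im,W=cloud(c); cv2.imwrite(f'pics/{c}6.png',im)
    print(c,'L',rim(W,(.59,.058),.0315,.062),'M',rim(W,(.59,.0592),.026,.079),'S',rim(W,(.559,.3066),.0205,.051))
E
```

```text
time_s: 21.4
position: [0.5595, 0.3055, 0.1753]
tcp_rot: [[0.821, 0.571, -0.0], [0.571, -0.821, -0.001], [-0.001, 0.001, -1.0]]
force: [-0.8, 0.7, 0.0]
opening: 0.701
grasp_force: 0.0
21.4 [0.55946721 0.3055     0.17526224]
S wrist (array([0.55957925, 0.30512757]), 708, np.float64(0.05122343380331937), np.float64(-0.0005084263602159762))
scene L (array([0.58927996, 0.05881279]), 155, np.float64(0.06260978134096262), np.float64(-0.0016191783391148983)) M (array([0.58994601, 0.05856076]), 124, np.float64(0.07928970586115713), np.float64(-9.634977870960279e-05)) S (array([0.55937188, 0.30504399]), 77, np.float64(0.051584964938416245), np.float64(-0.00010486591631711853))
side L (array([0.5905584 , 0.05986926]), 140, np.float64(0.06209056660582138), np.float64(-0.0005124063647363192)) M (array([0.59004478, 0.06161069]), 112, np.float64(0.07876968108592214), np.float64(-0.00023087896395991743)) S (array([0.55897002, 0.3081871 ]), 164, np.float64(0.05081393907785281), np.float64(-0.00034738532613851937))
```

View pics/w6.png

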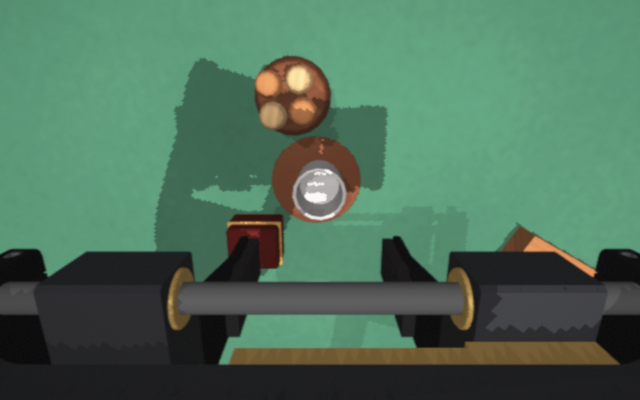

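```bash
python3 -m jog '[[0.7,0,0,0.05,0,0,0],[0.7,0,0,0.095,0,0,0],[0.7,0,0,0.12,0,0,0],[0.7,0,0,0.1275,0,0,0],[0.7,0,0,0.1275,0,0,0],[0.35,0,0,0.1275,0,0,0],[0.35,0,0,0.1275,0,0,0],[0.35,0,0,0.1275,0,0,0],[0.35,0,0,0.1275,0,0,0],[0.35,0,0,0.1275,0,0,0],[0.35,0,0,0.1275,0,0,0]]'
```

```text
time_s: 22.92
position: [0.5599, 0.307, 0.0492]
tcp_rot: [[0.82, 0.573, 0.002], [0.573, -0.82, 0.0], [0.002, 0.001, -1.0]]
force: [0.2, -1.6, 5.1]
opening: 0.493
grasp_force: 30.0
```

```bash
python3 -m jog '[[0.35,0,0,-0.02,0,0,0],[0.35,0,0,-0.06,0,0,0],[0.35,0,0,-0.09,0,0,0],[0.35,-0.015,0.03,-0.09,0,0,0],[0.35,-0.04,0.08,-0.09,0,0,0],[0.35,-0.067,0.13,-0.09,0,0,0],[0.35,-0.09,0.175,-0.09,0,0,0],[0.35,-0.108,0.205,-0.09,0,0,0],[0.35,-0.116,0.22,-0.088,0,0,0],[0.35,-0.116,0.22,-0.085,0,0,0],[0.35,-0.116,0.22,-0.085,0,0,0],[0.35,-0.116,0.22,-0.085,0,0,0],[0.35,-0.116,0.22,-0.085,0,0,0]]'
python3 - <<'E'
from h import *
s=bot.read_state();print(s['time_s'],s['position']); b=s['position']
for c in ["scene","side"]:
    im,W=cloud(c)
    print(c,'S',rim(W,b[:2],.0205,b[2]+.0025))
E
```

```text
time_s: 24.55
position: [0.5898, 0.0612, 0.1331]
tcp_rot: [[0.819, 0.574, -0.0], [0.574, -0.819, 0.0], [0.0, -0.0, -1.0]]
force: [-0.3, 0.2, -0.4]
opening: 0.493
grasp_force: 30.0
24.55 [0.58983119 0.06124301 0.1330534 ]
scene S (array([0.59629759, 0.05680546]), 2, np.float64(0.13450208472059022), np.float64(5.552117793294897e-12))
side S (array([0.58899388, 0.06212619]), 40, np.float64(0.13446492342476365), np.float64(-0.0003745469121440633))
```

```bash
python3 -m jog '[[0.35,0,0.001,0.006,0,0,0],[0.35,0,0.001,0.012,0,0,0],[0.35,0,0.001,0.018,0,0,0],[0.35,0,0.001,0.024,0,0,0],[0.35,0,0.001,0.03,0,0,0],[0.35,0,0.001,0.034,0,0,0],[0.35,0,0.001,0.036,0,0,0],[0.35,0,0.001,0.036,0,0,0]]'
```

```text
time_s: 25.65
position: [0.5905, 0.0593, 0.097]
tcp_rot: [[0.82, 0.573, -0.0], [0.573, -0.82, 0.0], [-0.0, -0.0, -1.0]]
force: [-0.4, 0.9, -0.8]
opening: 0.494
grasp_force: 30.0
```

```bash
python3 -m jog '[[0.35,0,0,0.001,0,0,0],[0.35,0,0,0.002,0,0,0],[0.35,0,0,0.003,0,0,0],[0.35,0,0,0.003,0,0,0]]'
```

```text
time_s: 26.15
position: [0.5906, 0.0593, 0.0942]
tcp_rot: [[0.82, 0.573, 0.0], [0.573, -0.82, -0.0], [0.0, 0.0, -1.0]]
force: [-0.9, 0.1, 0.8]
opening: 0.491
grasp_force: 30.0
```

```bash
python3 -m jog '[[0.35,0,0,0.001,0,0,0],[0.35,0,0,0.001,0,0,0]]'
```

```text
time_s: 26.4
position: [0.5907, 0.0593, 0.0942]
tcp_rot: [[0.82, 0.573, 0.001], [0.573, -0.82, -0.0], [0.0, 0.0, -1.0]]
force: [-2.3, -1.0, 6.7]
opening: 0.489
grasp_force: 30.0
```

Seated. Release, retreat, check.

```bash
python3 -m jog '[[0.7,0,0,0.001,0,0,0],[0.7,0,0,0.001,0,0,0],[0.7,0,0,0.001,0,0,0],[0.7,0,0,-0.02,0,0,0],[0.7,0,0,-0.06,0,0,0],[0.7,0,0,-0.11,0,0,0],[0.7,-0.05,0,-0.15,0,0,0],[0.7,-0.1,0,-0.15,0,0,0],[0.7,-0.1,0,-0.15,0,0,0],[0.7,-0.1,0,-0.15,0,0,0]]'
python3 - <<'E'
from h import *
ims=[]
for c in ["scene","side"]:
    im,W=cloud(c)
    print(c,'L',rim(W,(.59,.059),.0315,.062),'M',rim(W,(.59,.059),.026,.079),'S',rim(W,(.59,.059),.0205,.096))
    for t in ["sign","graver_stand","tin","ring_box"]:
        r=models.tip_of(c,t); print(t,np.round(r[0]['xyz'],3) if r else None)
    ims.append(im)
cv2.imwrite('pics/end.png',cv2.resize(np.hstack([ims[0][80:380,120:520],ims[1][80:380,80:480]]),(800,300)))
E
```

```text
time_s: 27.65
position: [0.5092, 0.0019, 0.2432]
tcp_rot: [[0.82, 0.572, 0.001], [0.572, -0.82, 0.0], [0.001, 0.001, -1.0]]
force: [0.2, 0.5, -0.0]
opening: 0.704
grasp_force: 0.0
scene L (array([0.58825916, 0.06023442]), 134, np.float64(0.0628090342225614), np.float64(-0.00012019867842284412)) M (array([0.58965763, 0.05881955]), 123, np.float64(0.07949057760958611), np.float64(-0.0011362307521107853)) S (array([0.58993734, 0.05727809]), 101, np.float64(0.09645553616343427), np.float64(-0.00036566380091356335))
sign [ 0.629 -0.343 -0.006]
graver_stand [0.617 0.367 0.002]
tin [ 0.496 -0.36   0.004]
ring_box [ 0.481  0.323 -0.001]
side L (array([0.59090637, 0.05918304]), 141, np.float64(0.061906569396021016), np.float64(-0.0002619836704643372)) M (array([0.59071129, 0.06030457]), 132, np.float64(0.07899576755320795), np.float64(-0.0014576485439481892)) S (array([0.58966687, 0.06059676]), 91, np.float64(0.0957139801366117), np.float64(-0.00043111873090913994))
sign [ 0.634 -0.344 -0.002]
graver_stand [0.608 0.372 0.002]
tin [ 0.498 -0.362 -0.001]
ring_box [ 0.48   0.323 -0.   ]
```

View pics/end.png

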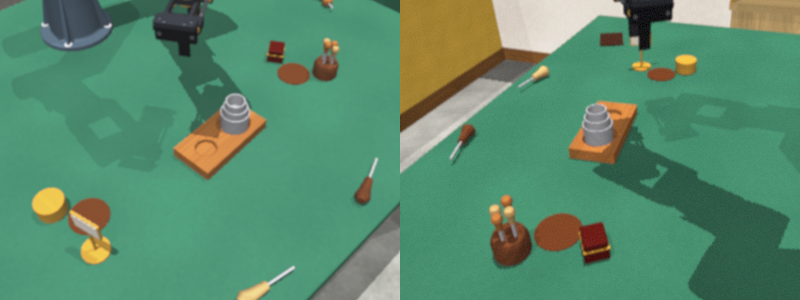

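The picture shows an upright three-cup stack in the big well, at about (235,113) on the left and (597,125) on the right. The rims are at 62, 79 and 96 mm, as expected for cups right down on each floor, and the bystanders have not moved.

```bash
python3 -c "
from rig import workorder
print(workorder.hand_in())"
```

```text
the job is handed in; nothing more can be done
None
```

The three cups are stacked upright in the big well, large, then middle, then small, each down on the floor of the next; the sign, graver stand, tin and ring box stand where they were, and I handed the job in at about 28 s (the hand-in returned no verdict).

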